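# Shelve the reagent jars in a row by size

## Robot

A 6-joint arm with a two-finger parallel gripper is mounted at the origin on the work surface. World frame = base frame: x ahead of the robot, y to its left, z up, the work surface at z = 0. Lengths are in mm, angles in degrees, forces in N, time in s.
With the tool pointing down it reaches from about 350 to 850 mm from the base axis. Payload 8.1 kg.
Tool frame: the origin (TCP) lies midway between the tips of the shut fingers; the grasp point (between the pads) lies 19 mm behind it (r.pinch_z is the distance from the TCP to the grasp point, in mm); z points along the fingers, y is the line along which they close (so a half turn about z gives the same grasp; the last joint's range is limited). The gripper opens to 85 mm and grips with 20 to 120 N. Pads are 22 mm wide; open, the fingers measure 114 mm over their backs; the gripper's body (76 mm by 85 mm) begins 54 mm behind the grasp point. The pads swing forward as they close: fully open they stand 13 mm farther back than shut.
Start: joints at [65.409, 7.471, 85.268, -0, 87.261, -4.893], TCP at [202.219, 564.901, 231.292] pointing down, gripper open.
Joint ranges: [-169.43, 169.43], [-51.17, 129.36], [1.28, 143.12], [-76.62, 256.62], [0, 156.53], [-152.29, 152.29]. Speed limits (degrees/s): [136.94, 136.94, 159.86, 180, 180, 180].

## Interface

Orientations are given as [roll, pitch, yaw] about the fixed x, y, z axes, in that order (R = Rz(yaw) Ry(pitch) Rx(roll)).
In Python, from bench import r gives the robot as it stands.
- The arm moves only by the shell command python3 -m jog 'ROWS' [OPENING] [FORCE]. ROWS is JSON, one flat list of numbers, 6 for each row, row after row: the shift along the tool's x, y, z in m, then the turn, a rotation vector about the tool's x, y, z in rad. A call has 1 to 8 rows; each row is the pose to reach, as a shift and turn from the pose commanded when the call began, along the tool's axes at that moment; what a row does not reach only later rows make up. A row lasts 1/8 s, in which the tool goes at most 62.5 mm and 10.7 degrees, less where a joint would pass 70% of its speed; a pose out of reach is approached as far as the arm can. A call with a gripper value outside its range is refused whole. OPENING is the opening, from -1 (shut) to 1 (fully open), set as the call begins (- or left out, the last holds). The fingers move at their own pace and stop on an object; FORCE is the grip in N (left out, the last holds). Time passes only in rows, so rows that repeat a pose let the fingers close. It gives the time, the measured TCP pose, the force, the opening and the grip force at its end, in the units of the state.
- r.sense(): the state, without advancing time (a new reading comes with each control period).
- r.snapshot(name): name is "scene" or "side" or "wrist"; returns a dict with "pixels" (420x560x3 uint8, red, green, blue), "range_z" (420x560 float32, mm along the optical axis (not along the pixel's ray), 0 where there is no reading), "K" (3x3 intrinsics, pixels), "rvec" (rotation vector, rad) and "tvec" (3), from world to camera coordinates, as OpenCV has them. Camera axes: x right, y down, z forward; pixel columns grow to the right and rows downward; lengths in mm; the calibration is good to about 2 mm. A picture is of the moment at which its call begins.
- r.hand_in(): hands the job in; it is judged then, once.
Trained networks look in a picture, given as the dict that the camera call returned (one of the last four; its "shot" number tells which), for a name from the list of things; names that differ only in an ending like _2 or _b are one class to them, and where a whole thing is asked for, a point or a joint stands for the part that bears it (a point fixed in the world has none). Each returns a list of dicts, best first, with "score" (0 to 1); they miss things now and then, are a little off and sometimes report something else, mostly with a low value. They report only what shows in the picture. A call takes as long as a camera call. They do not tell look-alikes from the thing itself.
- r.look_for(picture, target): "bbox" ([left, top, right, bottom] in pixels, round what is visible of it).
- r.outline_of(picture, target): "region" (420x560 bool, what is visible of it) and "bbox" ([left, top, right, bottom] in pixels, round what is visible of it).
The state is a dict: "time": time; "joint_pos": joint angles; "qd": joint speeds; "joint_efforts": joint torques, N m; "tool_pos": TCP position; "tcp_rot": TCP orientation; "ft_force": force on the tool from outside, world axes, zero at the start; "wrist_torque": the same for the moment, N m; "finger_gap": finger opening in mm; "grip_force": force on a finger pad.
Only numpy, scipy, OpenCV 4.12 (cv2) and the standard library are available. Lean on these libraries where they do the work, as an engineer would, in place of code of your own. Each camera call takes 0.05 s, during which the arm holds its last target. There are 200 camera calls.

## Task

Set the three loose amber jars on the low shelf so that they continue the row begun by the biggest jar: one straight row along the middle of the shelf, stepping down in size from the biggest jar, side by side with no gap wider than a finger. Keep the glass jars upright and set them down without dropping them. Leave the biggest jar, the timer, the tube rack and the tip box where they are.

Things in the scene. Friction and masses are not known exactly. Their poses are not given: they have to be found in the camera images.
- shelf: a low white shelf standing on the bench on aluminium feet; the board is 460 mm long (along this y), 130 mm deep (along this x, +x pointing away from the robot), its upper surface 60 mm above the bench, nothing above it and no rims; origin on the bench under the middle of the board, z up
- jar_xl: the extra-large jar that already stands on the shelf near one of its two ends: upright round straight-sided amber glass jar with a white screw cap and a blank paper label, diameter 66 mm, total height 135 mm; origin at the centre of its underside, z up along its axis
- jar_large: the large loose jar, on the bench at the start: upright round straight-sided amber glass jar with a white screw cap and a blank paper label, diameter 60 mm, total height 112 mm; origin at the centre of its underside, z up along its axis
- jar_medium: the medium loose jar, on the bench at the start: upright round straight-sided amber glass jar with a white screw cap and a blank paper label, diameter 54 mm, total height 90 mm; origin at the centre of its underside, z up along its axis
- jar_small: the small loose jar, on the bench at the start: upright round straight-sided amber glass jar with a white screw cap and a blank paper label, diameter 48 mm, total height 68 mm; origin at the centre of its underside, z up along its axis
- timer: small white bench timer lying on the shelf near the end away from the extra-large jar, 60 x 50 mm, 22 mm high; origin at the centre of its underside; leave alone
- tube_rack: purple tube rack on the bench left of the shelf, 100 mm (x) by 160 mm (y), 45 mm high with caps up to 58 mm; origin at the centre of its underside; leave alone
- tip_box: yellow pipette tip box on the bench right of the shelf, 120 mm (x) by 80 mm (y), 62 mm high; origin at the centre of its underside; leave alone
Not all that is in view belongs to the job. What is shaped like the jar_small but blue is not meant.

How it is judged:
By the outcome, as a careful person would: the job done as asked, in the order asked, and still so for the second after the job is handed in, with the robot touching nothing.
It also fails if it takes over 72 s, if anything falls off the work surface, if the arm or the gripper's body presses on something with over 40 N, if the wrist force passes 120 N, or if a joint passes its speed limit or range.

## Working session

There is one attempt and no reset: what is moved stays moved. The work goes in short steps, Python scripts to look and compute and a shell command to move; the robot and the scene stay as the last step left them, time stands still between calls to the robot, and variables do not carry over. Pictures are saved under pics/ and viewed, at most 10 in all, crops included, and the job is handed in when it is done.

```bash
ls; mkdir -p pics
cat > h.py <<'E'
import numpy as np, cv2
from bench import r
def cloud(p):
    z=p["range_z"]; K=p["K"]; R=cv2.Rodrigues(np.array(p["rvec"],float))[0]; t=np.array(p["tvec"],float).reshape(3)
    v,u=np.indices(z.shape)
    c=np.stack([(u-K[0][2])/K[0][0]*z,(v-K[1][2])/K[1][1]*z,z],-1)
    w=(c-t)@R
    w[z<=0]=np.nan
    return w
def save(p,n): cv2.imwrite(f"pics/{n}.png",cv2.cvtColor(p["pixels"],cv2.COLOR_RGB2BGR))
E
python3 - <<'E'
from h import *
print(r.sense()["tool_pos"],r.sense()["tcp_rot"],r.pinch_z)
for cam in ["scene","side"]:
    p=r.snapshot(cam); save(p,cam+"0"); w=cloud(p)
    for n in ["shelf","jar_xl","jar_large","jar_medium","jar_small","timer","tube_rack","tip_box"]:
        for d in r.outline_of(p,n)[:4]:
            q=w[d["region"]]; q=q[~np.isnan(q[:,0])]
            rgb=p["pixels"][d["region"]].mean(0).astype(int)
            if len(q)<5: print(cam,n,d["score"],"few");continue
            print(cam,n,round(d["score"],2),np.round(d["bbox"]).astype(int),"lo",np.percentile(q,2,0).round(),"hi",np.percentile(q,98,0).round(),rgb)
E
```

```text
pics
[201.98439791 564.3905905  230.24540896] [-1.79894088e+02 -8.75802688e-03  1.60300567e+02] 18.700000000000003
scene shelf 0.78 [206 201 356 292] lo [ 572. -177.   15.] hi [703. 260.  65.] [156 150 132]
scene shelf 0.54 [375 265 437 314] lo [579. 347.  10.] hi [678. 501.  58.] [50 37 77]
scene jar_xl 0.57 [209 180 240 224] lo [ 599. -167.   67.] hi [ 658. -109.  198.] [127 117 104]
scene jar_large 0.72 [194 143 221 176] lo [ 432. -334.    1.] hi [ 484. -280.  115.] [126 114 100]
scene jar_medium 0.73 [278 178 294 201] lo [437. -40.   9.] hi [486.   8.  93.] [133 124 111]
scene jar_small 0.8 [416 234 436 260] lo [446. 426.   3.] hi [487. 471.  71.] [ 40  60 108]
scene jar_small 0.54 [392 214 415 237] lo [389. 337.   2.] hi [452. 382.  72.] [139 130 117]
scene jar_small 0.54 [364 196 383 215] lo [374. 235.   3.] hi [414. 280.  71.] [ 37  58 106]
scene timer 0.59 [328 245 349 269] lo [602. 192.  59.] hi [670. 243.  87.] [137 134 127]
scene tube_rack 0.75 [373 263 436 317] lo [578. 347.   5.] hi [678. 502.  58.] [51 38 77]
scene tip_box 0.9 [133 172 174 218] lo [ 578. -443.    6.] hi
[... 450 characters left out ...]
 lo [431. -46.   3.] hi [479.   7.  94.] [132 118 104]
side jar_small 0.94 [183 204 203 230] lo [367. 232.   5.] hi [412. 302.  74.] [ 60  65 104]
side jar_small 0.79 [176 185 193 212] lo [385. 278.   2.] hi [459. 411.  74.] [130 118 106]
side jar_small 0.5 [170 177 186 198] lo [439. 417.   3.] hi [558. 571.  74.] [ 66  70 107]
side timer 0.67 [250 169 272 189] lo [608. 188.  58.] hi [698. 263.  89.] [133 127 119]
side tube_rack 0.62 [198 158 245 191] lo [574. 340.   6.] hi [677. 496.  60.] [64 51 73]
side tube_rack 0.52 [336 262 364 312] lo [ 423. -341.    6.] hi [ 473. -290.  116.] [131 117 103]
side tip_box 0.56 [397 255 443 304] lo [ 569. -456.    8.] hi [ 684. -378.   67.] [149 139  81]
```

```bash
python3 -c "
import cv2,numpy as np
a=cv2.imread('pics/scene0.png');b=cv2.imread('pics/side0.png')
c=np.hstack([a,b]);print(c.shape);cv2.imwrite('pics/both0.png',cv2.resize(c,(800,300),interpolation=cv2.INTER_AREA))"
```

```text
(420, 1120, 3)
```

View pics/scene0.png

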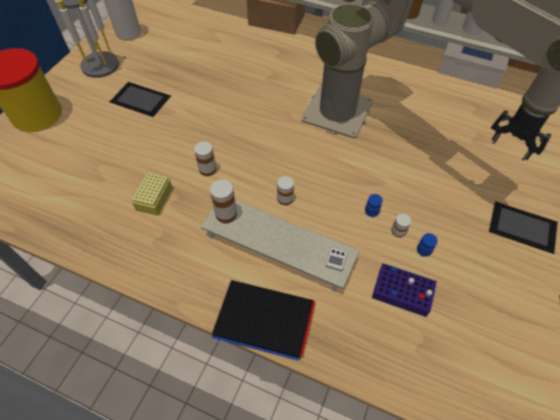

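The scene view shows the shelf at about (280,240) with jar_xl on its left end at (224,200) and the timer at (337,259). Jar_large is at (205,158), jar_medium at (286,190), and the amber/white jar_small at (401,225) stands between two blue look-alikes at (374,205) and (428,244). Next I'll fit positions more precisely.

```bash
cat >> h.py <<'E'
from scipy.optimize import least_squares
def circ(q,r0=None):
    c=np.median(q,0)
    f=lambda a: np.hypot(q[:,0]-a[0],q[:,1]-a[1])-(a[2] if r0 is None else r0)
    x0=list(c[:2])+([30] if r0 is None else [])
    return least_squares(f,x0,loss="soft_l1").x.round(1)
def jar(w,x,y,z0,h,rad=50):
    """cap-top centre: median-ish box centre and circle fit of rim/body profile"""
    q=w[(np.hypot(w[...,0]-x,w[...,1]-y)<rad)]
    t=q[(q[:,2]>z0+h-6)&(q[:,2]<z0+h+8)]
    out={"n":len(t)}
    if len(t)>10:
        (c,rr)=cv2.minEnclosingCircle(t[:,:2].astype(np.float32)); out["cap"]=np.round([*c,rr],1); out["mean"]=t.mean(0).round(1)
    b=q[(q[:,2]>z0+.15*h)&(q[:,2]<z0+.65*h)]
    if len(b)>10: out["body"]=circ(b)
    return out
def shelf(w,z=60):
    m=(abs(w[...,2]-z)<6)&(w[...,0]>540)&(w[...,0]<730)&(w[...,1]>-260)&(w[...,1]<310)
    q=w[m][:,:2].astype(np.float32)
    return cv2.minAreaRect(q),np.median(w[m][:,2])
E
python3 - <<'E'
from h import *
for cam in ["scene","side"]:
    p=r.snapshot(cam); w=cloud(p); print(cam,shelf(w))
    for n,x,y,z0,h in [("xl",628,-140,60,135),("L",457,-310,0,112),("M",461,-17,0,90),("S",421,360,0,68)]:
        print(n,jar(w,x,y,z0,h))
p=r.snapshot("wrist"); R=cv2.Rodrigues(np.array(p["rvec"],float))[0]; print("wristcam pos",-R.T@np.array(p["tvec"],float).ravel(), R[2], p["K"][0][0])
E
```

```text
scene (((635.217529296875, 38.10557556152344), (459.5249938964844, 133.3535614013672), 88.0733413696289), np.float64(59.86542766395491))
xl {'n': 343, 'cap': array([ 625.3, -140.7,   33.3]), 'mean': array([ 626.5, -140.8,  194.6]), 'body': array([ 623.7, -142.7,   33.3])}
L {'n': 203, 'cap': array([ 454.3, -309.7,   30.3]), 'mean': array([ 455.5, -308. ,  111.4]), 'body': array([ 453.3, -310.2,   29.9])}
M {'n': 178, 'cap': array([458.6, -17.6,  28.3]), 'mean': array([460. , -16.9,  89.7]), 'body': array([457.1, -18. ,  27.3])}
S {'n': 160, 'cap': array([427.7, 358.9,  23.8]), 'mean': array([429.1, 358.7,  67.5]), 'body': array([427.1, 359.3,  23.5])}
side (((635.6834106445312, 37.633636474609375), (470.09228515625, 138.6880340576172), 88.21200561523438), np.float64(62.143783620145065))
xl {'n': 257, 'cap': array([ 624.1, -142.5,   36.4]), 'mean': array([ 620.2, -146.4,  196.4]), 'body': array([ 625.1, -143.5,   32.8])}
L {'n': 310, 'cap': array([ 454.1, -311.6,   30.7]), 'mean': array([ 450.3, -313.5,  113.1]), 'body': array([ 454. , -310.6,   30. ])}
M {'n': 186, 'cap': array([457.6, -17.6,  30.1]), 'mean': array([455.3, -22. ,  91.5]), 'body': array([458.6, -18.9,  26.1])}
S {'n': 104, 'cap': array([432.5, 359.1,  28.1]), 'mean': array([426.2, 355.5,  69.7]), 'body': array([428.3, 358.1,  22.4])}
wristcam pos [136.87833062 588.65375623 374.49018739] [ 0.26135974 -0.09307134 -0.96074388] 344.27802353066494
```

```bash
python3 -m jog '[-0.304,-0.109,0,0,0,1.227, -0.304,-0.109,0,0,0,1.227, -0.304,-0.109,0,0,0,1.227, -0.304,-0.109,0,0,0,1.227, -0.304,-0.109,0,0,0,1.227, -0.304,-0.109,0,0,0,1.227, -0.304,-0.109,0,0,0,1.227, -0.304,-0.109,0,0,0,1.227]' 1 40
```

```text
time: 2.05
tool_pos: [451.9, 359.6, 231.3]
tcp_rot: [-180.0, -0.0, 90.0]
ft_force: [0.3, 0.5, 1.0]
finger_gap: 85.3
grip_force: 0.0
```

```bash
python3 -m jog '[-0.48,0.002,0,0,0,0, -0.48,0.002,0,0,0,0, -0.48,0.002,0,0,0,0, -0.48,0.002,0,0,0,0, -0.48,0.002,0,0,0,0, -0.48,0.002,0,0,0,0, -0.48,0.002,0,0,0,0, -0.48,0.002,0,0,0,0]' && python3 -m jog '[-0.19,0.0,0,0,0,0, -0.19,0.0,0,0,0,0, -0.19,0.0,0,0,0,0, -0.19,0.0,0,0,0,0, -0.19,0.0,0,0,0,0]'
python3 - <<'E'
from h import *
p=r.snapshot("wrist"); save(p,"w1"); w=cloud(p); print(r.sense()["tool_pos"]); print(jar(w,454,-310,0,112))
print(jar(w,625,-143,60,135))
E
```

```text
time: 3.05
tool_pos: [453.4, -122.4, 231.6]
tcp_rot: [180.0, 0.0, 90.1]
ft_force: [0.4, 0.5, 0.9]
finger_gap: 85.4
grip_force: 0.0
time: 3.68
tool_pos: [453.7, -309.9, 231.0]
tcp_rot: [-180.0, -0.0, 90.1]
ft_force: [-0.0, 0.5, 0.4]
finger_gap: 85.6
grip_force: 0.0
[ 453.87118921 -309.24564147  231.21924218]
{'n': 4016, 'cap': array([ 453.1, -311.2,   28.9]), 'mean': array([ 453.2, -310. ,  112.4]), 'body': array([ 453.2, -311.2,   30. ])}
{'n': 0, 'body': array([ 624.3, -144.3,   32.8])}
```

View pics/w1.png

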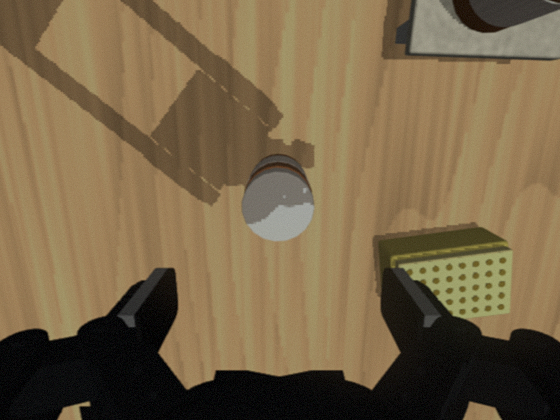

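The wrist view shows jar_large's cap at (278,205), centred between the fingers (midpoint about x=279). It's safe to descend and grip.

```bash
python3 -m jog '[-0.001,0,0.05,0,0,0, -0.001,0,0.1,0,0,0, -0.001,0,0.14,0,0,0, -0.001,0,0.165,0,0,0, -0.001,0,0.165,0,0,0]' && python3 -m jog '[0,0,0,0,0,0, 0,0,0,0,0,0, 0,0,0,0,0,0, 0,0,0,0,0,0, 0,0,0,0,0,0, 0,0,0,0,0,0, 0,0,0,0,0,0, 0,0,0,0,0,0]' -1 40
```

```text
time: 4.35
tool_pos: [452.6, -308.3, 64.3]
tcp_rot: [-179.8, -0.2, 90.2]
ft_force: [-0.3, 0.4, -0.3]
finger_gap: 85.6
grip_force: 0.0
time: 5.35
tool_pos: [454.8, -311.9, 68.8]
tcp_rot: [179.9, 0.1, 90.0]
ft_force: [-2.6, 0.2, 7.6]
finger_gap: 58.8
grip_force: 42.4
```

```bash
python3 -m jog '[0,0,-0.02,0,0,0, 0,0,-0.06,0,0,0, 0,0,-0.11,0,0,0, 0,0,-0.16,0,0,0, 0.03,0.02,-0.19,0,0,0, 0.07,0.05,-0.205,0,0,0, 0.11,0.08,-0.205,0,0,0, 0.15,0.11,-0.205,0,0,0]' && python3 -m jog '[0.035,0.025,0,0,0,0, 0.06,0.045,0,0,0,0, 0.076,0.055,0,0,0,0, 0.086,0.065,0,0,0,0, 0.086,0.065,0,0,0,0, 0.086,0.065,0,0,0,0]'
python3 - <<'E'
from h import *
s=r.sense();print(s["tool_pos"],s["tcp_rot"],s["finger_gap"],s["grip_force"],s["ft_force"])
p=r.snapshot("wrist"); save(p,"w2"); w=cloud(p);print("wrist",shelf(w))
for cam in ["scene","side"]:
    p=r.snapshot(cam);save(p,cam+"2");w=cloud(p)
    print(jar(w,628.7,-75,205,112,40),jar(w,625,-143,60,135,45))
E
```

```text
time: 6.35
tool_pos: [564.6, -159.9, 272.4]
tcp_rot: [179.9, 0.0, 90.0]
ft_force: [1.1, 0.1, -4.5]
finger_gap: 58.5
grip_force: 45.1
time: 7.1
tool_pos: [628.3, -76.1, 271.3]
tcp_rot: [-180.0, 0.0, 89.9]
ft_force: [-0.3, -0.6, -4.1]
finger_gap: 58.5
grip_force: 45.0
[628.31510622 -76.14766972 271.29899194] [-1.79979937e+02  2.28714913e-02  8.99474896e+01] 58.539010800639375 44.99503970146179 [-0.32538789 -0.6228956  -4.05147568]
wrist (((633.5748291015625, -22.901962280273438), (235.6322021484375, 130.45314025878906), 88.0557861328125), np.float64(60.566837008395055))
{'n': 179, 'cap': array([628.5, -62.4,  37.2]), 'mean': array([626.3, -63.2, 315.1]), 'body': array([627.9, -74.5,  29.7])} {'n': 288, 'cap': array([ 623.7, -142.3,   33.7]), 'mean': array([ 630.2, -142.9,  194.6]), 'body': array([ 623.7, -142.5,   33.2])}
{'n': 175, 'cap': array([628.2, -78.7,  39. ]), 'mean': array([630.9, -85.1, 316.8]), 'body': array([628.8, -75.6,  29.9])} {'n': 262, 'cap': array([ 624.1, -145.3,   35.3]), 'mean': array([ 619.9, -146.8,  196.3]), 'body': array([ 625. , -143.1,   32.9])}
```

View pics/w2.png

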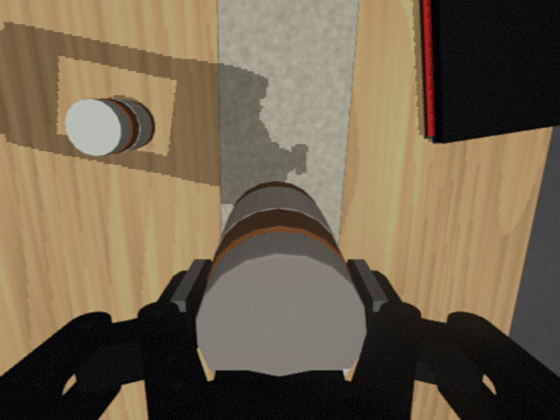

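Jar_large is held upright at the bottom centre of the image (280,310) above the shelf board, whose edges run at x≈220 to 350. It's about 5 mm clear of jar_xl's line, so I'll lower it.

```bash
python3 -m jog '[0,0,0.04,0,0,0, 0,0,0.08,0,0,0, 0,0,0.11,0,0,0, 0,0,0.13,0,0,0, 0,0,0.139,0,0,0, 0,0,0.1425,0,0,0, 0,0,0.1425,0,0,0, 0,0,0.1425,0,0,0]' && python3 -m jog '[0,0,0.0008,0,0,0, 0,0,0.0014,0,0,0, 0,0,0.002,0,0,0, 0,0,0.002,0,0,0, 0,0,0.002,0,0,0]'
```

```text
time: 8.25
tool_pos: [629.5, -75.3, 130.1]
tcp_rot: [179.9, 0.0, 90.0]
ft_force: [0.5, 0.6, -3.5]
finger_gap: 58.7
grip_force: 45.0
time: 8.88
tool_pos: [629.3, -75.4, 128.8]
tcp_rot: [179.9, 0.0, 90.0]
ft_force: [-4.1, 1.1, 8.0]
finger_gap: 58.7
grip_force: 45.8
```

```bash
python3 -m jog '[0,0,0,0,0,0, 0,0,0,0,0,0, 0,0,0,0,0,0, 0,0,0,0,0,0, 0,0,0,0,0,0]' 1 && python3 -m jog '[0,0,-0.02,0,0,0, 0,0,-0.06,0,0,0, 0,0,-0.1,0,0,0, 0,0,-0.105,0,0,0]'
python3 - <<'E'
from h import *
s=r.sense();print(s["tool_pos"],s["finger_gap"])
for cam in ["scene","side","wrist"]:
    p=r.snapshot(cam);save(p,cam+"3");w=cloud(p)
    print(cam,jar(w,629,-75,60,112,34),jar(w,625,-143,60,135,38),jar(w,458,-18,0,90,40))
E
```

```text
time: 9.5
tool_pos: [628.7, -75.2, 126.7]
tcp_rot: [-180.0, 0.0, 90.0]
ft_force: [0.1, 0.0, -0.1]
finger_gap: 85.1
grip_force: 0.0
time: 10.0
tool_pos: [631.1, -75.7, 238.3]
tcp_rot: [179.5, 0.1, 90.0]
ft_force: [-0.1, -0.1, -0.1]
finger_gap: 85.4
grip_force: 0.0
[631.13497296 -75.66737812 238.31906977] 85.42424952527526
scene {'n': 279, 'cap': array([627.8, -71.7,  29.6]), 'mean': array([629.3, -71.8, 171.7]), 'body': array([627. , -73.9,  30.2])} {'n': 180, 'cap': array([ 624.5, -142.2,   32.8]), 'mean': array([ 634.2, -149.8,  194.6]), 'body': array([ 624.7, -142.1,   32.4])} {'n': 181, 'cap': array([458.3, -18.2,  27.1]), 'mean': array([459.7, -17.1,  89.6]), 'body': array([457.6, -18. ,  27.1])}
side {'n': 180, 'cap': array([628.5, -76.2,  32.3]), 'mean': array([622.4, -76.1, 173.2]), 'body': array([628.4, -74.7,  29.5])} {'n': 259, 'cap': array([ 622.4, -141.6,   35.5]), 'mean': array([ 620.2, -146.5,  196.2]), 'body': array([ 625.5, -142.7,   33.2])} {'n': 184, 'cap': array([458. , -19.3,  27.8]), 'mean': array([455.8, -22.1,  91.5]), 'body': array([458.5, -18.6,  26. ])}
wrist {'n': 6224, 'cap': array([627.6, -75. ,  29. ]), 'mean': array([627.6, -73.4, 172.4]), 'body': array([627.6, -75. ,  30.1])} {'n': 6616, 'cap': array([ 624.2, -142.9,   32. ]), 'mean': array([ 624.6, -137.6,  195.3]), 'body': array([ 624.2, -144.1,   33.4])} {'n': 3406, 'cap': array([458.5, -18.7,  26.2]), 'mean': array([460.1, -18.2,  90.2]), 'body': array([458.2, -18.8,  27.2])}
```

```bash
python3 -m jog '[0.015,-0.05,0,0,0,0, 0.035,-0.1,0,0,0,0, 0.05,-0.15,0,0,0,0, 0.057,-0.1705,0,0,0,0, 0.057,-0.1705,0.05,0,0,0, 0.057,-0.1705,0.11,0,0,0, 0.057,-0.1705,0.16,0,0,0, 0.057,-0.1705,0.186,0,0,0]' && python3 -m jog '[0,0,0,0,0,0, 0,0,0,0,0,0]' && python3 -m jog '[0,0,0,0,0,0, 0,0,0,0,0,0, 0,0,0,0,0,0, 0,0,0,0,0,0, 0,0,0,0,0,0, 0,0,0,0,0,0, 0,0,0,0,0,0, 0,0,0,0,0,0]' -1 40
```

```text
time: 11.15
tool_pos: [454.3, -17.6, 41.1]
tcp_rot: [-179.6, -0.1, 90.0]
ft_force: [-0.1, -0.4, 0.3]
finger_gap: 85.6
grip_force: 0.0
time: 11.4
tool_pos: [458.5, -18.2, 46.5]
tcp_rot: [180.0, 0.0, 90.0]
ft_force: [-0.1, -0.5, 0.7]
finger_gap: 85.9
grip_force: 0.0
time: 12.4
tool_pos: [459.1, -18.4, 47.4]
tcp_rot: [179.9, 0.0, 90.0]
ft_force: [-3.8, -0.6, 7.5]
finger_gap: 52.7
grip_force: 40.7
```

```bash
python3 -m jog '[0,0,-0.02,0,0,0, 0,0,-0.06,0,0,0, 0,0,-0.1,0,0,0, 0.006,0.03,-0.13,0,0,0, 0.006,0.08,-0.135,0,0,0, 0.006,0.125,-0.135,0,0,0, 0.0055,0.155,-0.135,0,0,0, 0.0055,0.172,-0.135,0,0,0]' && python3 -m jog '[0,0,0,0,0,0, 0,0,0,0,0,0]'
python3 - <<'E'
from h import *
s=r.sense();print(s["tool_pos"],s["tcp_rot"],s["finger_gap"],s["grip_force"],s["ft_force"])
for cam in ["scene","side","wrist"]:
    p=r.snapshot(cam);save(p,cam+"4");w=cloud(p)
    print(cam,jar(w,630,-12,135,90,33),jar(w,628,-75,60,112,33))
E
```

```text
time: 13.4
tool_pos: [631.2, -12.7, 180.4]
tcp_rot: [-180.0, -0.0, 90.0]
ft_force: [-0.0, -0.2, -2.2]
finger_gap: 52.3
grip_force: 43.6
time: 13.65
tool_pos: [629.4, -12.6, 180.5]
tcp_rot: [-179.9, -0.0, 90.0]
ft_force: [-0.6, 0.6, -2.0]
finger_gap: 52.3
grip_force: 43.7
[629.44385873 -12.63588425 180.51503193] [-1.79942650e+02 -3.59797162e-03  9.00034849e+01] 52.285507917275346 43.68363618850708 [-0.56488275  0.60911393 -2.02421982]
scene {'n': 99, 'cap': array([629.5,  -1.2,  30.5]), 'mean': array([627.7,   1. , 223.3]), 'body': array([224529.5, 202518.1, 301885.7])} {'n': 225, 'cap': array([628.3, -72.4,  30.2]), 'mean': array([629.7, -77.5, 171.7]), 'body': array([627.1, -73.7,  30.1])}
side {'n': 125, 'cap': array([630. , -12.8,  32.7]), 'mean': array([632.3, -20.5, 225.1]), 'body': array([631. , -12.7,  27.3])} {'n': 183, 'cap': array([627.5, -75.2,  31.8]), 'mean': array([621.5, -76.7, 173.5]), 'body': array([627.6, -74.9,  29. ])}
wrist {'n': 15888, 'cap': array([630. ,  -6.4,  31.7]), 'mean': array([630.3,  -8.1, 223.8]), 'body': array([630. , -14.4,  28.1])} {'n': 1}
```

```bash
python3 -m jog '[0,0,0.02,0,0,0, 0,0,0.045,0,0,0, 0,0,0.06,0,0,0, 0,0,0.069,0,0,0, 0,0,0.072,0,0,0, 0,0,0.0725,0,0,0, 0,0,0.0725,0,0,0]' && python3 -m jog '[0,0,0.0008,0,0,0, 0,0,0.0014,0,0,0, 0,0,0.002,0,0,0, 0,0,0.002,0,0,0, 0,0,0.002,0,0,0]'
```

```text
time: 14.68
tool_pos: [630.8, -12.8, 109.2]
tcp_rot: [179.9, 0.0, 90.0]
ft_force: [0.4, 0.2, -2.7]
finger_gap: 52.5
grip_force: 43.7
time: 15.3
tool_pos: [630.5, -12.7, 107.5]
tcp_rot: [179.9, 0.0, 90.0]
ft_force: [-3.1, 0.2, 4.7]
finger_gap: 52.4
grip_force: 44.5
```

```bash
python3 -m jog '[0,0,0,0,0,0, 0,0,0,0,0,0, 0,0,0,0,0,0, 0,0,0,0,0,0, 0,0,0,0,0,0]' 1 && python3 -m jog '[0,0,-0.02,0,0,0, 0,0,-0.06,0,0,0, 0,0,-0.11,0,0,0, 0.02,-0.01,-0.125,0,0,0, 0.07,-0.04,-0.125,0,0,0, 0.12,-0.07,-0.125,0,0,0, 0.17,-0.095,-0.125,0,0,0, 0.22,-0.12,-0.125,0,0,0]' && python3 -m jog '[0.05,-0.03,0,0,0,0, 0.1,-0.055,0,0,0,0, 0.14,-0.075,0,0,0,0, 0.151,-0.082,0,0,0,0, 0.151,-0.082,0,0,0,0, 0.151,-0.082,0,0,0,0]'
python3 - <<'E'
from h import *
s=r.sense();print(s["tool_pos"],s["tcp_rot"],s["finger_gap"])
for cam in ["scene","side","wrist"]:
    p=r.snapshot(cam);save(p,cam+"5");w=cloud(p)
    print(cam,jar(w,428,359,0,68,36),jar(w,630,-12.7,60,90,33),jar(w,628,-75,60,112,33))
E
```

```text
time: 15.92
tool_pos: [630.2, -12.7, 106.2]
tcp_rot: [-180.0, 0.0, 90.0]
ft_force: [0.3, -1.0, 0.4]
finger_gap: 85.4
grip_force: 0.0
time: 16.92
tool_pos: [508.6, 209.2, 231.9]
tcp_rot: [180.0, -0.0, 90.0]
ft_force: [1.7, 0.5, -0.2]
finger_gap: 85.6
grip_force: 0.0
time: 17.68
tool_pos: [428.7, 357.3, 231.4]
tcp_rot: [180.0, 0.0, 89.9]
ft_force: [-0.1, -0.1, -0.3]
finger_gap: 85.4
grip_force: 0.0
[428.71304762 357.33268149 231.38805597] [1.79986112e+02 2.52888852e-02 8.99467443e+01] 85.42654328145031
scene {'n': 155, 'cap': array([428. , 359.1,  23.4]), 'mean': array([428.9, 358.7,  67.6]), 'body': array([427.5, 359. ,  23.3])} {'n': 237, 'cap': array([631.5, -15.8,  30. ]), 'mean': array([631.8, -11.2, 149.7]), 'body': array([628.2, -14.1,  29.4])} {'n': 283, 'cap': array([627.1, -74.2,  30.2]), 'mean': array([629.3, -72.6, 171.6]), 'body': array([626.8, -74.1,  30.3])}
side {'n': 109, 'cap': array([429.9, 355. ,  26.5]), 'mean': array([426.3, 354.6,  69.5]), 'body': array([428.7, 358.9,  23. ])} {'n': 132, 'cap': array([631.3, -11.2,  29.8]), 'mean': array([625.5, -14.1, 151.4]), 'body': array([632. , -12.7,  27.2])} {'n': 180, 'cap': array([626.5, -75.8,  30.8]), 'mean': array([621.9, -76.5, 173.3]), 'body': array([627.3, -75.1,  28.4])}
wrist {'n': 1917, 'cap': array([427.4, 358.5,  22.8]), 'mean': array([427.6, 359.4,  68.4]), 'body': array([427.6, 358.6,  23.6])} {'n': 0} {'n': 0}
```

View pics/wrist5.png

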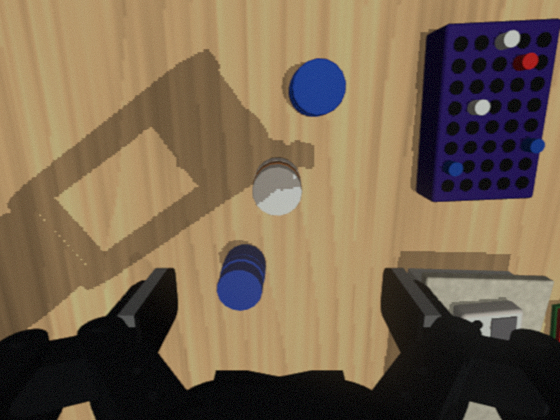

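The amber jar_small is at (277,190), between the blue look-alikes at (318,87) and (242,277), and centred in x between the fingers. I'll grasp it.

```bash
python3 -m jog '[0,0,0.05,0,0,0, 0,0,0.11,0,0,0, 0,0,0.16,0,0,0, 0,0,0.19,0,0,0, 0,0,0.203,0,0,0, 0,0,0.203,0,0,0, 0,0,0.203,0,0,0]' && python3 -m jog '[0,0,0,0,0,0, 0,0,0,0,0,0, 0,0,0,0,0,0, 0,0,0,0,0,0, 0,0,0,0,0,0, 0,0,0,0,0,0, 0,0,0,0,0,0, 0,0,0,0,0,0]' -1 40
```

```text
time: 18.7
tool_pos: [429.6, 359.0, 30.2]
tcp_rot: [179.9, -0.1, 90.0]
ft_force: [0.1, 0.0, 0.5]
finger_gap: 84.8
grip_force: 0.0
time: 19.7
tool_pos: [428.7, 358.8, 29.5]
tcp_rot: [179.9, -0.1, 90.0]
ft_force: [-1.3, -1.0, 6.7]
finger_gap: 46.3
grip_force: 40.4
```

```bash
python3 -m jog '[0,0,-0.02,0,0,0, 0,0,-0.06,0,0,0, 0,0,-0.11,0,0,0, 0,0,-0.15,0,0,0, -0.02,0.01,-0.16,0,0,0, -0.06,0.04,-0.16,0,0,0, -0.105,0.07,-0.16,0,0,0, -0.15,0.1,-0.16,0,0,0]' && python3 -m jog '[-0.045,0.03,0,0,0,0, -0.085,0.06,0,0,0,0, -0.12,0.085,0,0,0,0, -0.145,0.1,0,0,0,0, -0.16,0.104,0,0,0,0, -0.165,0.104,0,0,0,0, -0.165,0.104,0,0,0,0, -0.165,0.104,0,0,0,0]'
python3 - <<'E'
from h import *
s=r.sense();print(s["tool_pos"],s["tcp_rot"],s["finger_gap"],s["grip_force"],s["ft_force"])
for cam in ["scene","side","wrist"]:
    p=r.snapshot(cam);save(p,cam+"6");w=cloud(p)
    print(cam,jar(w,632,43,160,68,33),jar(w,630,-13,60,90,30))
E
```

```text
time: 20.7
tool_pos: [529.0, 207.1, 189.9]
tcp_rot: [179.9, -0.0, 90.0]
ft_force: [0.7, 0.5, -1.8]
finger_gap: 46.2
grip_force: 41.6
time: 21.7
tool_pos: [631.8, 44.4, 188.5]
tcp_rot: [-180.0, -0.0, 90.1]
ft_force: [-0.8, -1.1, -1.0]
finger_gap: 46.2
grip_force: 41.6
[631.7761875   44.41487741 188.4932981 ] [-1.79999724e+02 -1.61139558e-02  9.00660674e+01] 46.2236405313848 41.573583483695984 [-0.8351438  -1.0924452  -0.99599269]
scene {'n': 68, 'cap': array([627.7,  54.9,  23.6]), 'mean': array([628.9,  58.6, 226.9]), 'body': array([632.1,  44.6,  24.3])} {'n': 196, 'cap': array([632. , -12. ,  27.2]), 'mean': array([634.9, -13.8, 149.7]), 'body': array([629.7, -12.6,  27.4])}
side {'n': 107, 'cap': array([631.1,  42.9,  31.7]), 'mean': array([635.4,  37.1, 228.9]), 'body': array([633.1,  44.6,  24. ])} {'n': 135, 'cap': array([630.1, -15.3,  28.3]), 'mean': array([624.9, -14.2, 151.3]), 'body': array([630.7, -12.9,  26. ])}
wrist {'n': 13709, 'cap': array([631.7,  51.9,  30.8]), 'mean': array([632.6,  46.8, 227.3]), 'body': array([632.6,  41.9,  25.5])} {'n': 0}
```

```bash
python3 -m jog '[-0.001,0,0.03,0,0,0, -0.001,0,0.06,0,0,0, -0.001,0,0.08,0,0,0, -0.001,0,0.092,0,0,0, -0.001,0,0.0965,0,0,0, -0.001,0,0.0975,0,0,0, -0.001,0,0.0975,0,0,0]' && python3 -m jog '[0,0,0.0008,0,0,0, 0,0,0.0014,0,0,0, 0,0,0.002,0,0,0, 0,0,0.002,0,0,0, 0,0,0.002,0,0,0]'
```

```text
time: 22.72
tool_pos: [632.9, 42.3, 91.9]
tcp_rot: [179.9, 0.0, 90.0]
ft_force: [0.1, -0.2, -1.8]
finger_gap: 46.4
grip_force: 41.6
time: 23.35
tool_pos: [632.4, 42.3, 89.5]
tcp_rot: [180.0, 0.0, 90.0]
ft_force: [-2.8, -0.3, 5.5]
finger_gap: 46.8
grip_force: 42.1
```

Contact with the board is confirmed. I'll release, retreat and check.

```bash
python3 -m jog '[0,0,0,0,0,0, 0,0,0,0,0,0, 0,0,0,0,0,0, 0,0,0,0,0,0, 0,0,0,0,0,0]' 1 && python3 -m jog '[0,0,-0.02,0,0,0, 0,0,-0.06,0,0,0, 0,0,-0.11,0,0,0, 0,0,-0.16,0,0,0, 0.05,-0.03,-0.2,0,0,0, 0.1,-0.09,-0.2,0,0,0, 0.13,-0.13,-0.2,0,0,0, 0.15,-0.15,-0.2,0,0,0]'
python3 - <<'E'
from h import *
for cam in ["scene","side"]:
    p=r.snapshot(cam);save(p,cam+"7");w=cloud(p);print(shelf(w))
    for n,x,y,z,h,R in [("xl",625,-143,60,135,36),("L",628,-75,60,112,33),("M",630,-13,60,90,30),("S",632,43,60,68,30)]: print(cam,n,jar(w,x,y,z,h,R))
a=cv2.imread("pics/scene7.png")[130:330,150:410];b=cv2.imread("pics/side7.png")[130:330,190:450]
cv2.imwrite("pics/f7.png",cv2.resize(np.hstack([a,b]),None,fx=1.5,fy=1.5,interpolation=cv2.INTER_CUBIC))
E
```

```text
time: 23.98
tool_pos: [632.2, 42.3, 88.7]
tcp_rot: [-180.0, -0.0, 90.0]
ft_force: [0.6, 0.5, -1.2]
finger_gap: 85.5
grip_force: 0.0
time: 24.98
tool_pos: [480.4, 193.9, 291.1]
tcp_rot: [179.9, -0.1, 90.1]
ft_force: [-0.1, -0.1, -0.4]
finger_gap: 85.3
grip_force: 0.0
(((635.0685424804688, 37.795745849609375), (460.07708740234375, 134.59002685546875), 88.47286987304688), np.float64(59.82837074570699))
scene xl {'n': 342, 'cap': array([ 625. , -141.7,   33.2]), 'mean': array([ 626.3, -141. ,  194.7]), 'body': array([ 624. , -142.3,   33. ])}
scene L {'n': 285, 'cap': array([628.8, -73. ,  29.1]), 'mean': array([629.1, -72.5, 171.6]), 'body': array([627.3, -73.8,  30. ])}
scene M {'n': 236, 'cap': array([629.8, -11.8,  27.6]), 'mean': array([632.2, -10.9, 149.4]), 'body': array([629.3, -12.7,  27.8])}
scene S {'n': 188, 'cap': array([635.1,  39.7,  26.8]), 'mean': array([634.8,  43.3, 127.6]), 'body': array([629.7,  41.3,  26.3])}
(((634.4266967773438, 36.95672607421875), (468.1705627441406, 136.75003051757812), 87.9253921508789), np.float64(62.094843759150855))
side xl {'n': 257, 'cap': array([ 626.3, -145.2,   34.6]), 'mean': array([ 620.9, -146.4,  196.1]), 'body': array([ 625.7, -142.8,   33.2])}
side L {'n': 177, 'cap': array([627.7, -76.3,  31.3]), 'mean': array([622.3, -76.6, 173.5]), 'body': array([628.1, -74.1,  29.2])}
side M {'n': 132, 'cap': array([629.1, -12.8,  27.8]), 'mean': array([625.5, -14.2, 151.5]), 'body': array([630. , -12.8,  25.5])}
side S {'n': 102, 'cap': array([635.3,  41.2,  26.2]), 'mean': array([628.4,  41.2, 128.9]), 'body': array([630.9,  41.7,  20.3])}
```

View pics/f7.png

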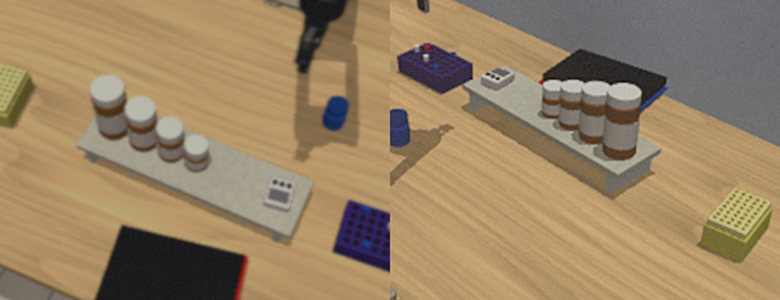

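The four jars stand upright in a straight row stepping down in size: (110,105), (141,122), (170,138) and (197,152) in the left half of the picture. The gaps are about 5 mm. The timer, tube rack and tip box haven't moved.

```bash
python3 -c "
from bench import r
print(r.hand_in())"
```

```text
the job is handed in; nothing more can be done
None
```

The large, medium and small amber jars now stand upright on the shelf in a straight row stepping down from the biggest jar, with gaps of about 5 mm, close to the middle of the board (about 3 mm towards the robot, to line up with the biggest jar), and the job was handed in at about 25 s.

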